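# Wind up the stapler and put it out

### The job

The stapler is stored sunk in the well of the grey crank lift. Wind the handwheel clockwise by its knob, more than a full turn, all the way to its stop, so that the stapler comes up out of the well; then take the stapler, set it down gently and upright in the shallow grey tray, lying along the tray, and let go. Leave the lift wound up, and do not disturb the glue stick that stands near the lift.

Things in the scene. Friction and masses are not known exactly. Their poses are not given: they have to be found in the camera images.
- lift_unit: Grey crank lift fixed on the desk, 130 (x) x 300 (y) mm; origin at the centre of its underside, x to its back (away from the robot), y to its left, z up. Right half: a console (centre y = -85 mm, 128 mm wide) whose top slopes at 30 degrees, rising to the back, and bears the handwheel. Left half: the storage well (see well), body 62 mm high beside it.
- light_bar (a point): Middle of the lower front edge of a light bar, 86 mm wide and 14 mm thick, on an upright behind the wheel; this edge is 220 mm above the desk, at lift x = 28, y = -85 mm. It juts over the upper part of the wheel, which a gripper therefore reaches only tilted, along the axle, not straight from above.
- crank (a joint): Angle of the handwheel, rad; grows clockwise seen from the front (knob side). At 0 the knob is uppermost on its circle. Starts between 0 and 1; hard stop at 7.3, so more than a full turn is needed. Turning takes about 0.12 N m; it stays where it is left. From about 1 rad on it pushes the stapler up from below, 6.4 mm per rad, 40 mm in all.
- axle (a point): Point on the wheel's axle 46 mm out from the sloped panel, level with the grip point of the knob. z: outward along the axle, 30 degrees from vertical, leaning to the front of the lift (its -x); x: from the axle to the knob (turns with the wheel).
- knob (a point): Grip point of the wheel's black cylindrical knob, 45 mm from the axle; axes as axle. Knob 22 mm in diameter, 38 mm long, parallel to the axle: 13 mm of it outward of this point, 25 mm inward. The steel wheel rim (110 mm over all) lies 26 mm inward of this point. The black grip spins freely on its pin: hold it and go round without turning the gripper.
- well (a point): Centre of the well's mouth: a slot 157 mm long (along the lift's y) and 46 mm wide (x), walls 6 mm thick, rim 75 mm above the desk; axes as those of the lift, at its x = 0, y = 62 mm.
- stapler: Blue desk stapler, 147 x 36 x 44 mm high, 0.28 kg; origin at the centre of its underside, x along it, z up. Base 36 mm wide, 10 mm high; top half (22 to 44 mm up) 28 mm wide, to be gripped across. Starts sunk in the well along the slot, top about 4 mm below the rim; with the wheel at its stop the underside is 8 mm below the rim, the top 36 mm above.
- tray: Shallow open tray of grey plastic fixed on the desk, 190 (its x) x 90 (its y) x 12 mm high, walls and floor 5 mm thick; origin at the centre of its underside, x along its length. Inside it measures 180 x 80 mm.
- glue_stick: Upright glue stick, 27 mm in diameter, 94 mm high, loose bystander; origin at the centre of its underside.

How it is judged (in metres and radians):
On the way, in this order (a step that is already met when the one before it is completed fails the run):
1. the wheel is wound clockwise to its stop (crank above 7.1) (value of joint crank above 7.1 rad), for 0.2 s.
2. the stapler is lifted clear of the well (its underside more than 15 mm above the rim) (z of stapler in the frame of well above 0.015 m), for 0.1 s.
At the end, for the whole second after the job is handed in: The stapler stands upright (within 5 degrees) and at rest on the floor of the tray, inside its walls (origin within 23 mm along and 28 mm across of the tray's centre, at most 10 mm above the desk), along the tray within 17 degrees, either way round; the wheel is still wound up (crank above 6.8) (x of stapler in the frame of tray between -0.023 and 0.023 m and y of stapler in the frame of tray between -0.028 and 0.028 m and z of stapler in the frame of tray below 0.01 m and angle between stapler's own z axis and vertical below 0.09 rad and angle between the x axis of stapler and the x axis of tray, either way round below 0.3 rad and linear speed of stapler below 0.02 m/s and value of joint crank above 6.8 rad); the robot touches nothing.
It fails at once if the glue stick is shifted by more than 30 mm (distance of glue_stick from where it was at the start of the episode above 0.03 m).
It fails at once if the stapler is dropped or thrown into the tray (faster than 0.5 m/s within 40 mm above the tray) (horizontal distance between stapler and tray below 0.07 m and z of stapler in the frame of tray below 0.045 m and linear speed of stapler above 0.5 m/s).
It also fails if it takes over 70 s, if anything falls off the work surface, if the arm or the gripper's body presses on something with over 40 N, if the wrist force passes 120 N, or if a joint passes its speed limit or range.

### The arm

A 6-joint arm with a two-finger parallel gripper is mounted at the origin on the work surface; the furniture and walls round the work are solid. World frame = base frame: x ahead of the robot, y to its left, z up, the work surface at z = 0. Lengths are in m, angles in degrees, forces in N, time in s.
With the tool pointing down it reaches from about 0.4 to 0.825 m from the base axis. Payload 7 kg.
Tool frame: the origin (TCP) lies between the finger pads; the fingertips stand ctrl.nose_length ahead of it and the grasp point (between the pads) lies 2 mm behind it (ctrl.nose_length is the distance from the TCP to the fingertips, in m); z points along the fingers, y is the line along which they close (so a half turn about z gives the same grasp; the last joint's range is limited). The gripper opens to 88 mm and grips with 3 to 60 N. Pads are 19 mm wide; open, the fingers measure 130 mm over their backs; the gripper's body (78 mm by 193 mm) begins 47 mm behind the grasp point.
Start: joints at [87.324, 20.546, 0.682, 0, -70.136, -16.507], TCP at [0.222, 0.637, 0.244] pointing down, gripper open.
Joint ranges: [-176.03, 176.03], [-82.01, 121.73], [-58.28, 71.71], [-173.87, 95.51], [-174.79, -0.11], [-173.66, 173.66]. Speed limits (degrees/s): [136.94, 136.94, 172.46, 180, 180, 180].

### API

Orientations are given as [roll, pitch, yaw] about the fixed x, y, z axes, in that order (R = Rz(yaw) Ry(pitch) Rx(roll)).
In Python, from plant import ctrl gives the robot as it stands.
- The arm moves only by the tool apply_moves, never from a script. Its argument "commands" is a list of rows, each a list of 3 entries, a list of its own where there are three numbers: the shift along the world's x, y, z in cm, then the turn about the world's z in rad, then the closure, from 0 (fully open) to 1 (shut). In form: [[[x, y, z], turn, jaw], ...]. A call has 1 to 20 rows; each row is the pose to reach, as a shift and turn from the pose commanded when the call began; what a row does not reach only later rows make up. A row lasts 1/12 s, in which the tool goes at most 41.7 mm and 7.16 degrees, less where a joint would pass 70% of its speed; a pose out of reach is approached as far as the arm can. A call with a gripper value outside its range is refused whole. The fingers move at their own pace and stop on an object; the grip force is fixed at half the most. Time passes only in rows, so rows that repeat a pose let the fingers close. It gives the time, the measured TCP pose, the force, the opening and the grip force at its end, in the units of the state.
- ctrl.get_obs(): the state, without advancing time (a new reading comes with each control period).
- ctrl.snapshot(name): name is "scene" or "top" or "wrist"; returns a dict with "img" (384x512x3 uint8, red, green, blue), "fx", "fy", "cx", "cy" (pixels), "T" (4x4, takes a point from camera to world coordinates). Camera axes: x right, y up, looking along -z (the intrinsics and any distortion apply to the point x, -y, -z); pixel columns grow to the right and rows downward; lengths in m; the calibration is good to about 2 mm. A picture is of the moment at which its call begins. There is no depth.
- ctrl.close_job(): hands the job in; it is judged then, once.
Trained networks look in a picture, given as the dict that the camera call returned (one of the last four; its "shot" number tells which), for a name from the list of things; names that differ only in an ending like _2 or _b are one class to them, and where a whole thing is asked for, a point or a joint stands for the part that bears it (a point fixed in the world has none). Each returns a list of dicts, best first, with "score" (0 to 1); they miss things now and then, are a little off and sometimes report something else, mostly with a low value. They report only what shows in the picture. A call takes as long as a camera call.
- ctrl.search_frame(picture, target): "at" ([column, row] in pixels, amid what is visible of it).
- ctrl.spot_point(picture, target): "at" ([column, row] in pixels: a listed point, or the origin of a listed thing).
The state is a dict: "clock": time; "joint_pos": joint angles; "qvel": joint speeds; "tau": joint torques, N m; "tool_pos": TCP position; "orientation": TCP orientation; "force": force on the tool from outside, world axes, zero at the start; "moment": the same for the moment, N m; "opening": finger opening in m; "gripper_force": force on a finger pad.
Only numpy, scipy, OpenCV 4.12 (cv2) and the standard library are available. Lean on these libraries where they do the work, as an engineer would, in place of code of your own. Each camera call takes 0.05 s, during which the arm holds its last target. There are 200 camera calls.

## Working session

There is one attempt and no reset: what is moved stays moved. The work goes in short steps, Python scripts to look and compute and a tool call to move; the robot and the scene stay as the last step left them, time stands still between calls to the robot, and variables do not carry over. Pictures are saved under pics/ and viewed, at most 10 in all, crops included, and the job is handed in when it is done.

Besides the shell and the picture viewer there is one more tool, called after "Request:" by a JSON object that holds its "api" and its "payload", one argument or row to a line. apply_moves: Moves the arm, as the interface text tells. Its arguments: {"type":"object","properties":{"commands":{"type":"array"}},"required":["commands"]}

```bash
mkdir -p pics; ls; cat > h.py <<'E'
import numpy as np, cv2
from plant import ctrl
def ray(p,uv):
    T=np.array(p["T"]); d=np.array([(uv[0]-p["cx"])/p["fx"],-(uv[1]-p["cy"])/p["fy"],-1.])
    return T[:3,3],T[:3,:3]@d
def atz(p,uv,z):
    o,d=ray(p,uv); return o+d*(z-o[2])/d[2]
def proj(p,X):
    T=np.array(p["T"]); c=T[:3,:3].T@(np.array(X)-T[:3,3]); return np.array([p["cx"]+p["fx"]*c[0]/-c[2],p["cy"]-p["fy"]*c[1]/-c[2]])
def tri(rs):
    A=np.zeros((3,3));b=np.zeros(3)
    for o,d in rs:
        d=d/np.linalg.norm(d);M=np.eye(3)-np.outer(d,d);A+=M;b+=M@o
    return np.linalg.solve(A,b)
def save(p,n): cv2.imwrite(f"pics/{n}.png",cv2.cvtColor(p["img"],cv2.COLOR_RGB2BGR))
E
python3 - <<'E'
from h import *
print(ctrl.get_obs(), ctrl.nose_length)
P={}
for n in("scene","top","wrist"):
    P[n]=ctrl.snapshot(n); p=P[n]; print(n,[k for k in p],p["fx"],np.round(p["T"],3).tolist())
R={}
for t in["lift_unit","light_bar","axle","knob","well","stapler","tray","glue_stick","crank"]:
    for n in P:
        try: r=ctrl.spot_point(P[n],t)[:2]
        except Exception as e: r=[];print(e)
        print(t,n,[(np.round(x["at"],1).tolist(),round(x["score"],2)) for x in r])
        if r and r[0]["score"]>.4:R.setdefault(t,[]).append(ray(P[n],r[0]["at"]))
    if len(R.get(t,[]))>1:print("   3D",np.round(tri(R[t]),4))
a=np.vstack([np.hstack([P["scene"]["img"],P["top"]["img"]])])
cv2.imwrite("pics/a.png",cv2.resize(cv2.cvtColor(a,cv2.COLOR_RGB2BGR),(800,300)))
save(P["scene"],"scene");save(P["top"],"top")
E
```

```text
pics
{'clock': 0.0, 'joint_pos': array([ 8.73249348e+01,  2.05918779e+01,  6.32862107e-01, -2.01622059e-02,
       -7.01356339e+01, -1.65079762e+01]), 'qvel': array([-0.10052554, -0.04066062, -0.10537255, -0.03626902, -0.00075544,
       -0.03185457]), 'tau': array([ 8.00305043e-04, -5.82725143e+01,  2.93046194e+01,  6.99711487e+00,
        7.08613690e-03, -1.62446686e-04]), 'tool_pos': array([0.22165533, 0.63707265, 0.24261061]), 'orientation': array([ 1.79903866e+02, -8.72487844e-03, -1.91899007e+01]), 'force': array([ 0.76614738,  0.60461265, -0.40403494]), 'moment': array([ 0.06125089,  0.02524068, -0.02627374]), 'gripper_force': 0.0, 'opening': 0.08749881155136893} 0.017
scene ['img', 'fx', 'fy', 'cx', 'cy', 'T', 'shot'] 397.1495544873887 [[0.864, 0.235, -0.445, 0.118], [-0.503, 0.448, -0.739, -0.502], [0.025, 0.863, 0.505, 0.565], [0.0, 0.0, 0.0, 1.0]]
top ['img', 'fx', 'fy', 'cx', 'cy', 'T', 'shot'] 383.409333748335 [[0.039, 0.975, -0.219, 0.304], [-0.999, 0.04, -0.002, 0.137], [0.007, 0.218, 0.976, 1.004], [0.0, 0.0, 0.0, 1.0]]
wrist ['img', 'fx', 'fy', 'cx', 'cy', 'T', 'shot
[... 774 characters left out ...]
wrist []
   3D [0.5122 0.1548 0.0696]
stapler scene [([257.0, 223.5], 0.74)]
stapler top [([254.4, 192.0], 0.91)]
stapler wrist []
   3D [0.5233 0.1585 0.0195]
tray scene [([196.5, 194.1], 0.8)]
tray top [([168.4, 211.9], 0.73)]
tray wrist []
   3D [ 0.4636  0.3848 -0.0029]
glue_stick scene [([196.8, 232.1], 0.94), ([259.4, 206.7], 0.58)]
glue_stick top [([227.5, 251.3], 0.68)]
glue_stick wrist []
   3D [0.3794 0.2169 0.0036]
it knows: axle, glue_stick, knob, lift_unit, light_bar, stapler, tray, well
crank scene []
it knows: axle, glue_stick, knob, lift_unit, light_bar, stapler, tray, well
crank top []
it knows: axle, glue_stick, knob, lift_unit, light_bar, stapler, tray, well
crank wrist []
```

View pics/scene.png

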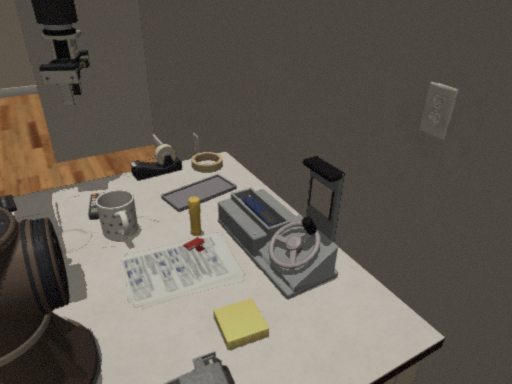

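View pics/top.png

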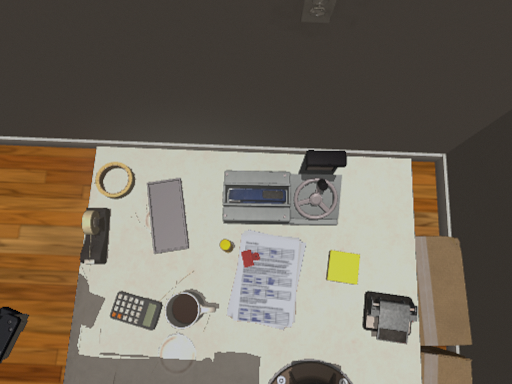

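The scene view shows the wheel at (295,247) with its knob up-right at (309,226). The bar is at (325,170), the glue stick at (195,215) and the tray at (200,192). In the top view the tray is at (168,215), the stapler at (258,195) and the knob at (322,184). The moves can't tilt the tool, so I need a closer look at the wheel before choosing how to turn it.

Request:
{"api": "apply_moves", "payload": {
  "commands": [
    [[20,-62,6],-2.75,0],
    [[20,-62,6],-2.75,0],
    [[20,-62,6],-2.75,0],
    [[20,-62,6],-2.75,0],
    [[20,-62,6],-2.75,0],
    [[20,-62,6],-2.75,0],
    [[20,-62,6],-2.75,0],
    [[20,-62,6],-2.75,0],
    [[20,-62,6],-2.75,0],
    [[20,-62,6],-2.75,0],
    [[20,-62,6],-2.75,0],
    [[20,-62,6],-2.75,0],
    [[20,-62,6],-2.75,0],
    [[20,-62,6],-2.75,0],
    [[20,-62,6],-2.75,0],
    [[20,-62,6],-2.75,0],
    [[20,-62,6],-2.75,0],
    [[20,-62,6],-2.75,0],
    [[20,-62,6],-2.75,0],
    [[20,-62,6],-2.75,0]
  ]
}}

```text
clock: 3.02
tool_pos: [0.4218, 0.017, 0.3037]
orientation: [180.0, 0.0, -162.8]
force: [0.6, 0.8, -0.1]
opening: 0.0879
gripper_force: 0.0
```

```bash
python3 - <<'E'
from h import *
import json
P={}
names=["lift_unit","light_bar","axle","knob","well","stapler","tray","glue_stick"]
out={}
R={}
for n in("scene","top","wrist"):
    p=P[n]=ctrl.snapshot(n)
    for t in names:
        for r in ctrl.spot_point(p,t)[:1]:
            if r["score"]>.5:
                R.setdefault(t,[]).append((n,r["at"],r["score"]))
X={}
for t in names:
    if len(R.get(t,[]))>1:
        X[t]=tri([ray(P[n],a) for n,a,s in R[t]])
        print(t,np.round(X[t],4),[(n,np.round(np.subtract(proj(P[n],X[t]),a),1).tolist(),round(s,2)) for n,a,s in R[t]])
# rectified wheel plane (rim plane), from wrist and scene: axes u=up-slope, v=left
yaw=np.radians(2.5); c,s=np.cos(yaw),np.sin(yaw)
n3=np.array([-.5*c,-.5*s,.866]); u=np.array([.866*c,.866*s,.5]); v=np.array([-s,c,0])
rim=X["axle"]-.026*n3
ims=[]
for cam in("wrist","top"):
    src=[];dst=[]
    for a,b in((-1,-1),(-1,1),(1,1),(1,-1)):
        src.append(proj(P[cam],rim+.09*(a*u+b*v)));dst.append([200-b*180,200-a*180])
    H=cv2.getPerspectiveTransform(np.float32(src),np.float32(dst))
    im=cv2.warpPerspective(cv2.cvtColor(P[cam]["img"],cv2.COLOR_RGB2BGR),H,(400,400))
    cv2.circle(im,(200,200),110,(0,255,0),1);ims.append(im)
cv2.imwrite("pics/rect.png",np.hstack(ims)); save(P["wrist"],"w1")
E
```

```text
lift_unit [ 0.5159  0.0909 -0.0055] [('scene', [-1.0, 0.2], 0.7), ('wrist', [-1.0, 1.2], 0.89)]
axle [0.4924 0.004  0.0942] [('scene', [0.3, -0.1], 0.83), ('wrist', [0.3, -0.5], 0.63)]
well [0.5138 0.1526 0.0742] [('scene', [1.1, -0.3], 0.83), ('wrist', [1.3, -1.7], 0.93)]
stapler [0.5133 0.149  0.0215] [('scene', [1.6, -0.4], 0.9), ('wrist', [1.7, -2.2], 0.61)]
tray [0.4628 0.3828 0.0016] [('scene', [1.8, -0.3], 0.59), ('top', [-0.7, 1.7], 0.88)]
glue_stick [ 0.3875  0.2204 -0.0022] [('scene', [0.1, 0.0], 0.88), ('wrist', [0.1, -0.1], 0.89)]
```

View pics/rect.png

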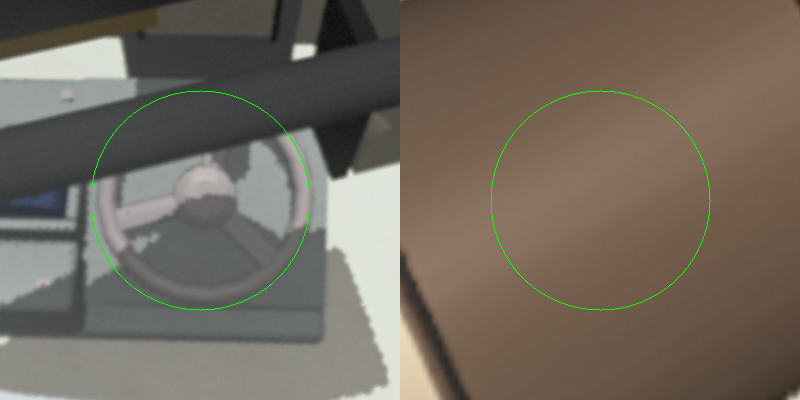

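View pics/w1.png

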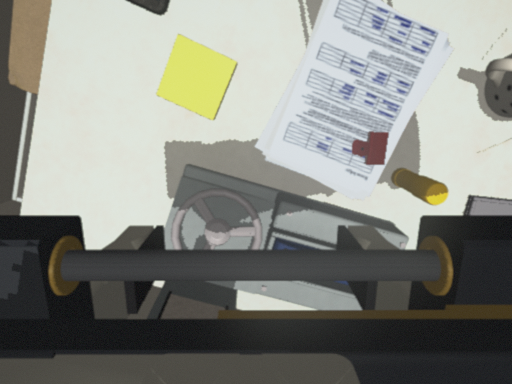

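The wrist view shows the wheel at (217,230) with three spokes and the glue stick at (420,185). In the rectified view the hub is at (205,197) and the spokes lie at about 14°, 134° and 254° clockwise from the top. The bar limits how far back the upright gripper body can go, to x ≤ 0.505 or so. My plan is to push the knob sideways with one finger, keeping the body in front of the bar.

Request:
{"api": "apply_moves", "payload": {
  "commands": [
    [[3.8,-4.7,-9],-0.26,0],
    [[3.8,-4.7,-9],-0.26,0],
    [[3.8,-4.7,-9],-0.26,0],
    [[3.8,-4.7,-18.2],-0.26,0],
    [[3.8,-4.7,-18.2],-0.26,0],
    [[3.8,-4.7,-18.2],-0.26,0],
    [[6.8,-4.7,-18.2],-0.26,0],
    [[7.2,-4.7,-18.2],-0.26,0],
    [[7.6,-4.7,-18.2],-0.26,0],
    [[7.8,-4.7,-18.2],-0.26,0],
    [[7.8,-4.7,-18.2],-0.26,0]
  ]
}}

```text
clock: 5.28
tool_pos: [0.5002, -0.0293, 0.1224]
orientation: [180.0, 0.1, -177.3]
force: [0.2, -0.1, 0.3]
opening: 0.0878
gripper_force: 0.0
```

Request:
{"api": "apply_moves", "payload": {
  "commands": [
    [[0.4,0,0],0,0],
    [[0.4,-0.5,0],0,0],
    [[0.4,-1,0],0,0],
    [[0.4,-1.5,0],0,0],
    [[0.4,-2,0],0,0],
    [[0.4,-2.3,0],0,0],
    [[0.4,-2.6,0],0,0]
  ]
}}

```text
clock: 5.87
tool_pos: [0.5036, -0.0561, 0.1216]
orientation: [-180.0, -0.0, -177.3]
force: [-0.3, 0.8, 0.3]
opening: 0.0875
gripper_force: 0.0
```

```bash
cat >> h.py <<'E'
yw=np.radians(2.5); N3=np.array([-.5*np.cos(yw),-.5*np.sin(yw),.866]); U=np.array([.866*np.cos(yw),.866*np.sin(yw),.5]); V=np.array([-np.sin(yw),np.cos(yw),0])
AX=np.array([.493,.007,.0938])
def phi(p):
    for r in ctrl.spot_point(p,"knob")[:1]:
        o,d=ray(p,r["at"]); X=o+d*(N3@(AX-o))/(N3@d); e=X-AX
        print("knob",np.round(X,4),"phi",round(float(np.degrees(np.arctan2(-e@V,e@U)))%360,1),"r",round(float(np.linalg.norm(e)),4),"s",round(r["score"],2),np.round(r["at"],1))
def crop(p,n,x0,x1,y0,y1,k):
    cv2.imwrite(f"pics/{n}.png",cv2.resize(cv2.cvtColor(p["img"][y0:y1,x0:x1],cv2.COLOR_RGB2BGR),None,fx=k,fy=k,interpolation=cv2.INTER_CUBIC))
E
python3 - <<'E'
from h import *
p=ctrl.snapshot("scene"); phi(p); crop(p,"s2",220,380,130,300,3.5)
E
```

```text
knob [ 0.5318 -0.0124  0.1157] phi 25.6 r 0.0486 s 0.85 [309.3 225.9]
```

View pics/s2.png

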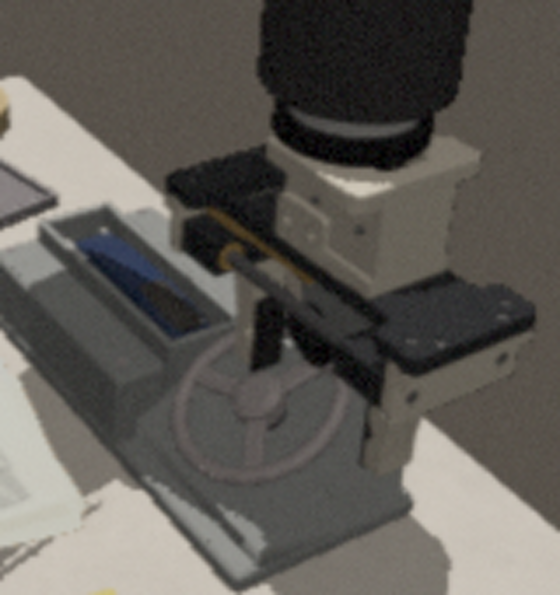

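The crop shows the left finger at (255,330) lying directly left of the black knob at (312,340). I'll keep pushing to the right.

Request:
{"api": "apply_moves", "payload": {
  "commands": [
    [[0,-0.3,0],0,0],
    [[0,-0.6,0],0,0],
    [[0,-0.9,0],0,0],
    [[0,-1.2,0],0,0],
    [[0,-1.5,0],0,0],
    [[0,-1.5,0],0,0]
  ]
}}

```text
clock: 6.47
tool_pos: [0.5037, -0.071, 0.1215]
orientation: [-180.0, -0.0, -177.3]
force: [0.8, 0.2, -0.3]
opening: 0.0875
gripper_force: 0.0
```

```bash
python3 - <<'E'
from h import *
p=ctrl.snapshot("scene"); phi(p); o=ctrl.get_obs(); print(o["clock"],o["tool_pos"],o["force"])
E
```

```text
knob [ 0.5379 -0.0073  0.1193] phi 17.6 r 0.0535 s 0.55 [310.4 222.2]
6.5667 [ 0.50373204 -0.07067085  0.12151698] [ 0.23946367 -0.0037782   0.67479991]
```

No force and no change in angle, so the finger is passing in front of the knob. The yaw also puts the open finger about 2.6 mm too far forward. I'll try closed fingers, set further back.

Request:
{"api": "apply_moves", "payload": {
  "commands": [
    [[-2.5,0,0],0,1],
    [[-2.5,4,0],0,1],
    [[-2.5,8,0],0,1],
    [[-2.5,10.6,0],0,1],
    [[-2.5,10.6,0],0,1],
    [[-2.5,10.6,0],0,1],
    [[-1,10.6,0],0,1],
    [[0,10.6,0],0,1],
    [[0.3,10.6,0],0,1],
    [[0.4,10.6,0],0,1],
    [[0.4,10.2,0],0,1],
    [[0.4,9.8,0],0,1],
    [[0.4,9.4,0],0,1],
    [[0.4,9,0],0,1],
    [[0.4,8.6,0],0,1],
    [[0.4,8.2,0],0,1]
  ]
}}

```text
clock: 7.9
tool_pos: [0.5075, 0.011, 0.1216]
orientation: [180.0, -0.0, -177.3]
force: [-2.7, 3.1, -1.4]
opening: 0.0004
gripper_force: 1.5
```

```bash
python3 - <<'E'
from h import *
p=ctrl.snapshot("scene"); phi(p); o=ctrl.get_obs(); print(o["clock"],o["tool_pos"],o["force"])
E
```

```text
knob [ 0.5302 -0.0065  0.1149] phi 19.6 r 0.0449 s 0.74 [306.8 224.9]
8.0 [0.50716984 0.01080144 0.12139881] [-0.90038725  0.52696326  0.73732479]
```

Now the finger touches the knob, with the reaction force pointing toward the front and left as predicted. I'll carry on right along the arc.

Request:
{"api": "apply_moves", "payload": {
  "commands": [
    [[0,-0.3,0],0,1],
    [[0,-0.6,0],0,1],
    [[0,-0.9,0],0,1],
    [[0,-1.2,0],0,1],
    [[0,-1.5,0],0,1],
    [[0,-1.8,0],0,1],
    [[0,-2.1,0],0,1],
    [[0,-2.4,0],0,1]
  ]
}}

```text
clock: 8.67
tool_pos: [0.5079, -0.0128, 0.1216]
orientation: [180.0, 0.0, -177.3]
force: [-1.0, 1.0, 0.2]
opening: 0.0007
gripper_force: 0.9
```

```bash
python3 - <<'E'
from h import *
p=ctrl.snapshot("scene"); phi(p); o=ctrl.get_obs(); print(o["clock"],o["tool_pos"],o["force"])
E
```

```text
knob [ 0.5337 -0.0014  0.1171] phi 12.3 r 0.0476 s 0.87 [306.8 222.2]
8.7667 [ 0.50781774 -0.01295261  0.12156448] [-1.67027317 -0.44315684 -0.1893087 ]
```

```bash
python3 - <<'E'
from h import *
p=ctrl.snapshot("scene"); crop(p,"s3",240,370,170,290,5)
for X in (AX,AX+.045*U,AX-.026*N3): print(np.round((proj(p,X)-[240,170])*5))
E
```

```text
[232. 327.]
[315. 251.]
[255. 362.]
```

View pics/s3.png

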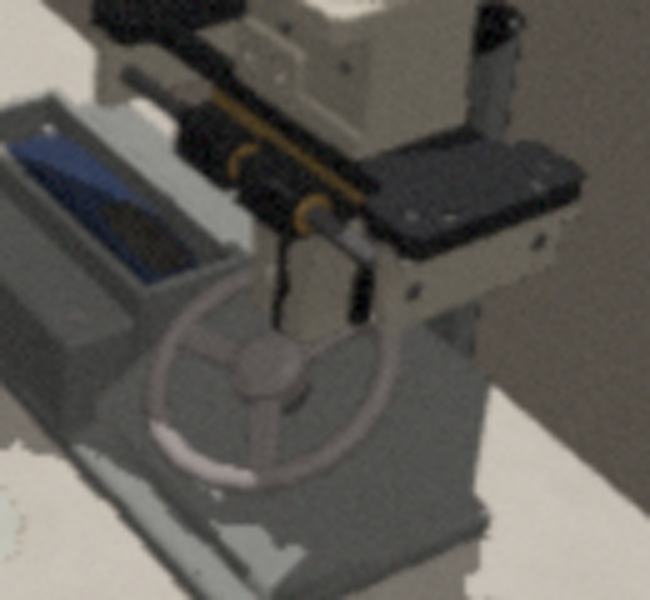

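```bash
cat >> h.py <<'E'
def rect(img,p,k=200):
    rim=AX-.026*N3; s=[];d=[]
    for a,b in((-1,-1),(-1,1),(1,1),(1,-1)):
        s.append(proj(p,rim+.07*(a*U+b*V)));d.append([k-b*k,k-a*k])
    return cv2.warpPerspective(img,cv2.getPerspectiveTransform(np.float32(s),np.float32(d)),(2*k,2*k),flags=cv2.INTER_CUBIC)
E
python3 - <<'E'
from h import *
p=ctrl.snapshot("scene")
a=rect(cv2.imread("pics/scene.png"),p); b=rect(cv2.cvtColor(p["img"],cv2.COLOR_RGB2BGR),p)
cv2.imwrite("pics/r2.png",np.hstack([a,b]))
for uv in((312.4,228),(306.8,222.5)):
    o,d=ray(p,uv); X=o+d*(N3@(AX-o))/(N3@d); e=X-AX; print(np.degrees(np.arctan2(-e@V,e@U)),np.linalg.norm(e),X)
E
```

```text
33.92479126737533 0.053467592556142814 [ 0.53268697 -0.02113569  0.11598357]
13.098804447650554 0.04727739969324788 [ 0.53330726 -0.00196465  0.11682417]
```

View pics/r2.png

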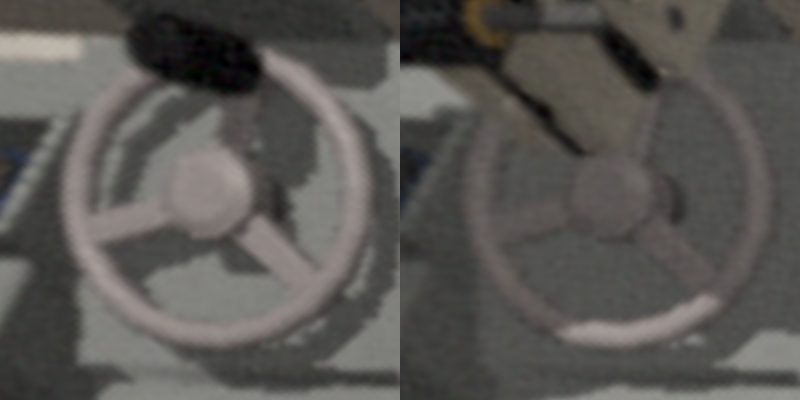

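The rectified views show the wheel hasn't turned. The rim centre is at (218,195), the hub radius is about 16 mm, and the spokes are at 16°, 136° and 253°, so the knob is at about 16°. The knob is out of reach of the fingers up there. Instead I'll put the left finger through the wheel and push the left spoke from below until the knob has come round far enough.

Request:
{"api": "apply_moves", "payload": {
  "commands": [
    [[-2.4,0,0],0,0],
    [[-3.5,0,0],0,0],
    [[-3.5,0,0],0,0],
    [[-2.4,-1.3,0],0,0],
    [[-2.4,-1.3,0],0,0],
    [[-2.4,-1.3,0],0,0],
    [[-2.4,-1.3,-2],0,0],
    [[-2.4,-1.3,-3],0,0],
    [[-2.4,-1.3,-3.6],0,0],
    [[-2.4,-1.3,-4],0,0],
    [[-2.4,-1.3,-4.45],0,0],
    [[-2.4,-1.3,-4.45],0,0]
  ]
}}

```text
clock: 9.87
tool_pos: [0.4837, -0.0254, 0.0766]
orientation: [-180.0, -0.0, -177.3]
force: [0.5, 0.1, -1.1]
opening: 0.0746
gripper_force: 0.0
```

Request:
{"api": "apply_moves", "payload": {
  "commands": [
    [[0,0,0],0,0],
    [[0,0,0],0,0],
    [[0,0,0],0,0],
    [[0.3,0.1,0.17],0,0],
    [[0.6,0.2,0.35],0,0],
    [[0.9,0.2,0.52],0,0],
    [[1.2,0.3,0.7],0,0],
    [[1.5,0.3,0.87],0,0]
  ]
}}

```text
clock: 10.53
tool_pos: [0.4961, -0.0232, 0.0852]
orientation: [-179.9, -0.3, -177.3]
force: [-8.4, 0.3, 4.5]
opening: 0.0878
gripper_force: 3.6
```

```bash
sed -i 's/AX=np.array(\[.493,.007,.0938\])/AX=np.array([.493,.003,.0938])/' h.py; python3 - <<'E'
from h import *
p=ctrl.snapshot("scene"); phi(p); o=ctrl.get_obs(); print(o["clock"],o["tool_pos"],o["force"],o["opening"])
b=rect(cv2.cvtColor(p["img"],cv2.COLOR_RGB2BGR),p); cv2.imwrite("pics/r3.png",b)
E
```

```text
knob [ 0.5322 -0.0105  0.1161] phi 18.8 r 0.0471 s 0.72 [308.9 225.2]
10.6333 [ 0.49677952 -0.02319246  0.0854694 ] [-7.7553165   0.03446509  4.68022226] 0.08764895425975175
```

View pics/r3.png

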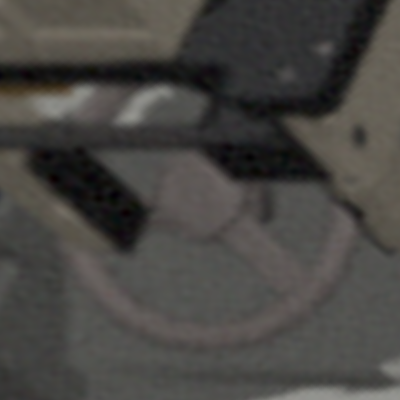

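The push met about 9 N with an upward component, so the tip is riding on the top of the spoke. The arm gives softly, about 4.5 N/mm, so I'll back off, go 5 mm deeper and push again.

Request:
{"api": "apply_moves", "payload": {
  "commands": [
    [[-0.8,0,-0.3],0,0],
    [[-1.8,0,-0.7],0,0],
    [[-1.8,0,-1.1],0,0],
    [[-1.8,0,-1.4],0,0],
    [[-1.8,0,-1.4],0,0]
  ]
}}

```text
clock: 11.05
tool_pos: [0.4813, -0.0224, 0.0716]
orientation: [-180.0, -0.0, -177.3]
force: [-0.8, 0.5, 1.6]
opening: 0.088
gripper_force: 0.8
```

Request:
{"api": "apply_moves", "payload": {
  "commands": [
    [[0.4,0,0.2],0,0],
    [[0.8,0.05,0.4],0,0],
    [[1.2,0.1,0.6],0,0],
    [[1.5,0.15,0.8],0,0]
  ]
}}

```text
clock: 11.38
tool_pos: [0.4945, -0.0211, 0.0791]
orientation: [-180.0, -0.2, -177.3]
force: [-5.7, 2.4, -1.6]
opening: 0.0877
gripper_force: 2.8
```

Request:
{"api": "apply_moves", "payload": {
  "commands": [
    [[0.3,0.05,0.15],0,0],
    [[0.6,0.1,0.3],0,0],
    [[0.9,0.1,0.5],0,0]
  ]
}}

```text
clock: 11.63
tool_pos: [0.503, -0.0203, 0.0839]
orientation: [-180.0, -0.3, -177.3]
force: [-5.2, 1.2, -2.6]
opening: 0.0876
gripper_force: 2.9
```

```bash
python3 - <<'E'
from h import *
p=ctrl.snapshot("scene"); phi(p); o=ctrl.get_obs(); print(o["clock"],o["tool_pos"],o["force"],o["opening"])
b=rect(cv2.cvtColor(p["img"],cv2.COLOR_RGB2BGR),p); a=cv2.imread("pics/r3.png")
def ang(im):
    pol=cv2.warpPolar(im,(130,720),(203,193),130,cv2.WARP_POLAR_LINEAR); return cv2.cvtColor(pol[:360,60:110],cv2.COLOR_BGR2GRAY).astype(float)
A,B=ang(a),ang(b)
A-=A.mean();B-=B.mean()
# spoke (dark/bright) profile in lower half
for nm,M in(("r3",A),("now",B)):
    m=M[10:300].mean(1); print(nm,[ (90+(10+i)/2, int(m[i])) for i in range(0,290,20)])
E
```

```text
knob [ 0.5215 -0.0339  0.1093] phi 50.9 r 0.0491 s 0.59 [311.4 236. ]
11.7333 [ 0.50395954 -0.02032291  0.08428446] [-4.73322911 -0.04539018 -1.2585305 ] 0.08777217911988938
r3 [(95.0, 4), (105.0, 1), (115.0, 4), (125.0, 17), (135.0, 17), (145.0, 13), (155.0, 11), (165.0, 12), (175.0, 12), (185.0, 12), (195.0, 11), (205.0, 12), (215.0, 13), (225.0, 13), (235.0, -17)]
now [(95.0, 3), (105.0, -1), (115.0, 1), (125.0, 4), (135.0, 7), (145.0, 9), (155.0, 8), (165.0, 18), (175.0, 15), (185.0, 10), (195.0, 10), (205.0, 10), (215.0, 10), (225.0, 11), (235.0, 7)]
```

The wheel turned: the spoke moved from about 135° to 168°, and the network puts the knob at about 51°. Next I'll retract, straddle the knob and grip it.

Request:
{"api": "apply_moves", "payload": {
  "commands": [
    [[-1,0,-0.5],0,0],
    [[-1.5,0,0.5],0,0.61],
    [[-2,0,3],0,0.61],
    [[-3.5,-1.1,3.1],0,0.61],
    [[-3.5,-1.1,3.1],0,0.61],
    [[-3.5,-1.1,3.1],0,0.61],
    [[-3.5,-1.1,3.1],0,0.61],
    [[-3.5,-1.1,3.1],0,0.61],
    [[-3.5,-1.1,3.1],0,0.61],
    [[-1.5,-1.1,3.1],0,0.61],
    [[-0.5,-1.1,3.1],0,0.61],
    [[0,-1.1,3.1],0,0.61],
    [[0.2,-1.1,3.1],0,0.61],
    [[0.2,-1.4,2.9],0,0.61],
    [[0.2,-1.8,2.7],0,0.61],
    [[0.2,-2.2,2.6],0,0.61]
  ]
}}

```text
clock: 13.07
tool_pos: [0.5059, -0.042, 0.1103]
orientation: [180.0, -0.1, -177.3]
force: [-4.2, 7.5, 4.4]
opening: 0.0341
gripper_force: 3.9
```

```bash
python3 - <<'E'
from h import *
p=ctrl.snapshot("scene"); phi(p); o=ctrl.get_obs(); print(o["clock"],o["tool_pos"],o["force"],o["opening"])
crop(p,"s4",240,370,170,290,4)
E
```

```text
knob [ 0.5163 -0.0359  0.1063] phi 58.0 r 0.047 s 0.56 [309.7 238.6]
13.1667 [ 0.50601954 -0.04234946  0.11048546] [-0.11558951  1.00867491 -0.10950456] 0.03399799157712642
```

View pics/s4.png

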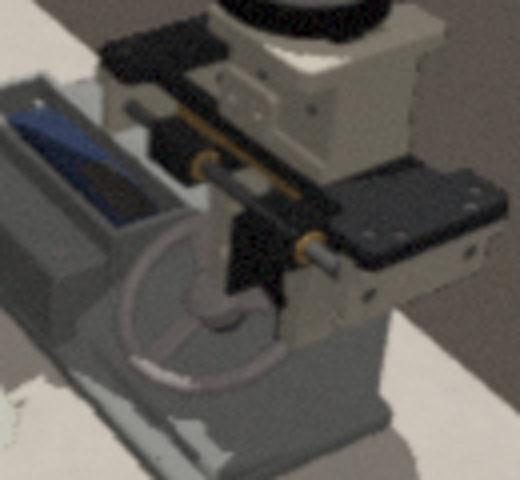

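The crop shows the knob at (265,245) between the fingers. I'll grip it.

Request:
{"api": "apply_moves", "payload": {
  "commands": [
    [[0,0,0],0,1],
    [[0,0,0],0,1],
    [[0,0,0],0,1],
    [[0,0,0],0,1]
  ]
}}

```text
clock: 13.5
tool_pos: [0.5067, -0.0405, 0.1109]
orientation: [179.9, 0.1, -177.3]
force: [-2.6, 11.2, 2.1]
opening: 0.0212
gripper_force: 30.0
```

Request:
{"api": "apply_moves", "payload": {
  "commands": [
    [[-0.43,0,-0.3],0,1],
    [[-1.1,-0.1,-0.7],0,1],
    [[-1.78,-0.05,-1.1],0,1],
    [[-2.44,0.1,-1.47],0,1],
    [[-3.07,0.4,-1.8],0,1],
    [[-3.65,0.85,-2.15],0,1],
    [[-4.15,1.4,-2.4],0,1]
  ]
}}

```text
clock: 14.08
tool_pos: [0.4664, -0.028, 0.0878]
orientation: [-180.0, 0.2, -177.3]
force: [3.6, -2.2, 1.0]
opening: 0.021
gripper_force: 30.0
```

Request:
{"api": "apply_moves", "payload": {
  "commands": [
    [[-0.42,0.6,-0.25],0,1],
    [[-0.74,1.3,-0.4],0,1],
    [[-0.95,2.05,-0.5],0,1],
    [[-1.04,2.83,-0.55],0,1],
    [[-1.02,3.62,-0.5],0,1],
    [[-0.88,4.4,-0.4],0,1],
    [[-0.62,5.1,-0.25],0,1],
    [[-0.26,5.76,0],0,1]
  ]
}}

```text
clock: 14.75
tool_pos: [0.4628, 0.0297, 0.0867]
orientation: [-179.9, -0.0, -177.3]
force: [8.7, -8.7, -6.6]
opening: 0.0207
gripper_force: 30.0
```

Request:
{"api": "apply_moves", "payload": {
  "commands": [
    [[0.61,0.38,0.42],0,1],
    [[1.14,0.84,0.75],0,1],
    [[1.74,1.2,1.15],0,1],
    [[2.39,1.45,1.5],0,1],
    [[3.06,1.54,1.85],0,1],
    [[3.6,1.5,2.2],0,1],
    [[4,1.45,2.4],0,1]
  ]
}}

```text
clock: 15.33
tool_pos: [0.5033, 0.0464, 0.1101]
orientation: [179.9, 0.0, -177.3]
force: [1.0, 9.4, -4.6]
opening: 0.0209
gripper_force: 30.0
```

```bash
python3 - <<'E'
from h import *
p=ctrl.snapshot("scene"); phi(p); o=ctrl.get_obs(); print(o["clock"],o["tool_pos"],o["force"],o["opening"])
E
```

```text
knob [0.498  0.0418 0.0976] phi 281.3 r 0.0394 s 0.97 [279.1 224. ]
15.4333 [0.50393329 0.0462072  0.11055297] [ 2.84097157  7.67011784 -4.52628819] 0.021222339734201394
```

The knob is at about 285°. I'll loosen the grip and push it up and over from the left as far as it will go.

Request:
{"api": "apply_moves", "payload": {
  "commands": [
    [[0.2,0,0],0,0.63],
    [[0.4,0,0.1],0,0.63],
    [[0.4,-0.6,0.3],0,0.63],
    [[0.4,-1,0.5],0,0.63],
    [[0.4,-1.4,0.7],0,0.63],
    [[0.4,-1.8,0.9],0,0.63],
    [[0.4,-2.2,1],0,0.63],
    [[0.4,-2.5,1],0,0.63]
  ]
}}

```text
clock: 16.1
tool_pos: [0.5062, 0.0188, 0.1207]
orientation: [180.0, -0.1, -177.3]
force: [-0.9, 2.1, -1.1]
opening: 0.032
gripper_force: 1.6
```

```bash
python3 - <<'E'
from h import *
p=ctrl.snapshot("scene"); phi(p); o=ctrl.get_obs(); print(o["clock"],o["tool_pos"],o["force"],o["opening"])
E
```

```text
knob [0.5229 0.0258 0.1116] phi 328.9 r 0.0416 s 0.63 [294.2 219. ]
16.2 [0.50588094 0.0183731  0.12050535] [-1.6331921   0.45838709 -0.83249352] 0.03236115561796253
```

Request:
{"api": "apply_moves", "payload": {
  "commands": [
    [[0.2,-0.3,0.1],0,0.63],
    [[0.2,-0.6,0.1],0,0.63],
    [[0.2,-0.9,0.1],0,0.63],
    [[0.2,-1.1,0.1],0,0.63]
  ]
}}

```text
clock: 16.53
tool_pos: [0.5081, 0.0075, 0.1215]
orientation: [-180.0, -0.1, -177.3]
force: [-3.3, 2.5, -1.2]
opening: 0.032
gripper_force: 2.0
```

```bash
python3 - <<'E'
from h import *
p=ctrl.snapshot("scene"); phi(p); o=ctrl.get_obs(); print(o["clock"],o["tool_pos"],o["force"],o["opening"])
E
```

```text
knob [0.528  0.0178 0.1144] phi 342.2 r 0.0432 s 0.61 [298.7 219.2]
16.6333 [0.50805917 0.0074521  0.12147184] [-3.25939869  1.27753992 -0.49380453] 0.03234449421922628
```

Request:
{"api": "apply_moves", "payload": {
  "commands": [
    [[0.1,-0.2,0.1],0,0.63],
    [[0.2,-0.4,0.1],0,0.63],
    [[0.3,-0.6,0.1],0,0.63],
    [[0.3,-0.8,0.1],0,0.63]
  ]
}}

```text
clock: 16.97
tool_pos: [0.5114, -0.0001, 0.1229]
orientation: [-180.0, -0.0, -177.3]
force: [-6.6, 2.7, 2.7]
opening: 0.0323
gripper_force: 3.5
```

```bash
python3 - <<'E'
from h import *
p=ctrl.snapshot("scene"); phi(p); o=ctrl.get_obs(); print(o["clock"],o["tool_pos"],o["force"],o["opening"])
E
```

```text
knob [0.5311 0.0093 0.1159] phi 354.1 r 0.0445 s 0.83 [302.5 220.3]
17.0667 [ 5.11326748e-01 -3.47106041e-04  1.22941966e-01] [-6.95929884  1.92200275  2.01218492] 0.032367520185941655
```

Request:
{"api": "apply_moves", "payload": {
  "commands": [
    [[0.1,-0.2,0],0,0.63],
    [[0.2,-0.4,0],0,0.63],
    [[0.25,-0.6,0],0,0.63],
    [[0.25,-0.8,0],0,0.63]
  ]
}}

```text
clock: 17.4
tool_pos: [0.5135, -0.0082, 0.1231]
orientation: [-180.0, -0.1, -177.3]
force: [-7.8, 4.1, 5.4]
opening: 0.0327
gripper_force: 4.3
```

```bash
python3 - <<'E'
from h import *
p=ctrl.snapshot("scene"); phi(p); o=ctrl.get_obs(); print(o["clock"],o["tool_pos"],o["force"],o["opening"])
E
```

```text
knob [ 0.5284 -0.0018  0.1141] phi 8.9 r 0.041 s 0.97 [304.6 224.3]
17.5 [ 0.51364338 -0.00829248  0.12316991] [-7.59200191  2.06594218  5.64089945] 0.032375120018367134
```

It has passed the top, at about 9°, and is still in contact. I'll keep pushing right.

Request:
{"api": "apply_moves", "payload": {
  "commands": [
    [[0.1,-0.2,0],0,0.63],
    [[0.1,-0.4,0],0,0.63],
    [[0.1,-0.7,0],0,0.63],
    [[0.1,-1,0],0,0.63],
    [[0.1,-1.3,-0.1],0,0.63]
  ]
}}

```text
clock: 17.92
tool_pos: [0.5158, -0.0207, 0.1225]
orientation: [180.0, 0.1, -177.3]
force: [-5.4, 5.1, 3.3]
opening: 0.0325
gripper_force: 2.8
```

```bash
python3 - <<'E'
from h import *
p=ctrl.snapshot("scene"); phi(p); o=ctrl.get_obs(); print(o["clock"],o["tool_pos"],o["force"],o["opening"])
E
```

```text
knob [ 0.5354 -0.0062  0.118 ] phi 12.8 r 0.0497 s 0.83 [309.  222.8]
18.0167 [ 0.51601862 -0.02090488  0.12235892] [-1.94142675  3.42145693  2.58305576] 0.032525377767977245
```

Request:
{"api": "apply_moves", "payload": {
  "commands": [
    [[0,-0.3,0],0,0.63],
    [[0,-0.6,-0.1],0,0.63],
    [[0,-0.9,-0.2],0,0.63],
    [[0,-1.2,-0.3],0,0.63],
    [[-0.1,-1.5,-0.5],0,0.63],
    [[-0.2,-1.8,-0.7],0,0.63]
  ]
}}

```text
clock: 18.52
tool_pos: [0.5145, -0.0383, 0.1155]
orientation: [180.0, 0.2, -177.3]
force: [-3.0, 6.1, 4.1]
opening: 0.0319
gripper_force: 3.5
```

```bash
python3 - <<'E'
from h import *
p=ctrl.snapshot("scene"); phi(p); o=ctrl.get_obs(); print(o["clock"],o["tool_pos"],o["force"],o["opening"])
E
```

```text
knob [ 0.5206 -0.0314  0.1088] phi 49.8 r 0.0466 s 0.84 [310.2 235.6]
18.6167 [ 0.51407139 -0.03873672  0.11511884] [-0.33666829  3.53323587  0.73090667] 0.032249236620367515
```

Request:
{"api": "apply_moves", "payload": {
  "commands": [
    [[-0.1,-0.3,-0.1],0,0.63],
    [[-0.2,-0.6,-0.2],0,0.63],
    [[-0.3,-0.8,-0.3],0,0.63],
    [[-0.3,-0.8,-0.3],0,0.63]
  ]
}}

```text
clock: 18.95
tool_pos: [0.512, -0.042, 0.1133]
orientation: [179.6, 0.3, -177.3]
force: [-10.7, 32.6, 15.4]
opening: 0.0328
gripper_force: 17.4
```

```bash
python3 - <<'E'
from h import *
p=ctrl.snapshot("scene"); phi(p); o=ctrl.get_obs(); print(o["clock"],o["tool_pos"],o["force"],o["opening"])
for t in("stapler","well"):
    r=ctrl.spot_point(p,t)[0]; print(t,r)
E
```

```text
knob [ 0.5173 -0.0314  0.1069] phi 53.4 r 0.0441 s 0.84 [308.7 236.9]
19.05 [ 0.51203547 -0.04198621  0.11334546] [-11.20598462  34.14687497  16.15946357] 0.03275072818465861
stapler {'at': [260.7, 206.9], 'score': 0.82}
well {'at': [257.3, 209.5], 'score': 0.98}
```

The wheel is hard against its stop at 34 N. I'll release it, retreat, and turn above the stapler for a closer look.

Request:
{"api": "apply_moves", "payload": {
  "commands": [
    [[0,0.6,0],0,0],
    [[-2,0.6,0.5],0,0],
    [[-5,0.6,2],0,0],
    [[-5,0.6,6],0,0],
    [[-5,3,10],0,0],
    [[-5,7,13],0,0],
    [[-5,11,13],0.2,0],
    [[-5,15,13],0.5,0],
    [[-5,19,13],1.571,0],
    [[-3,19.9,13],1.571,0],
    [[-1,19.9,13],1.571,0],
    [[-1,19.9,13],1.571,0],
    [[-1,19.9,13],1.571,0],
    [[-1,19.9,13],1.571,0],
    [[-1,19.9,13],1.571,0],
    [[-1,19.9,13],1.571,0],
    [[-1,19.9,13],1.571,0],
    [[-1,19.9,13],1.571,0],
    [[-1,19.9,13],1.571,0],
    [[-1,19.9,13],1.571,0]
  ]
}}

```text
clock: 20.82
tool_pos: [0.501, 0.1521, 0.2422]
orientation: [-179.9, -0.0, -87.1]
force: [0.2, 0.8, 0.8]
opening: 0.0875
gripper_force: 0.0
```

```bash
python3 - <<'E'
from h import *
o=ctrl.get_obs(); print(o["clock"],o["tool_pos"],o["orientation"],o["joint_pos"])
P={n:ctrl.snapshot(n) for n in("scene","top","wrist")}
phi(P["scene"])
for t in("stapler","well","tray"):
    L=[]
    for n in P:
        for r in ctrl.spot_point(P[n],t)[:1]:
            print(t,n,np.round(r["at"],1),round(r["score"],2), [np.round(atz(P[n],r["at"],z),4).tolist()[:2] for z in (.067,.0)])
            if r["score"]>.5:L.append(ray(P[n],r["at"]))
    if len(L)>1: print("  ",np.round(tri(L),4))
# tray axis: threshold contour around tray in top/scene
import pickle; pickle.dump(P,open("P.pkl","wb"))
# blue segmentation of stapler in each view
for n in P:
    hsv=cv2.cvtColor(P[n]["img"],cv2.COLOR_RGB2HSV); m=cv2.inRange(hsv,(105,90,25),(130,255,255))
    c=max(cv2.findContours(m,0,2)[0],key=cv2.contourArea,default=None)
    if c is not None: print(n,cv2.contourArea(c),cv2.boundingRect(c),cv2.minAreaRect(c))
a=np.hstack([P["wrist"]["img"],P["scene"]["img"]]); cv2.imwrite("pics/f.png",cv2.cvtColor(cv2.resize(a,(800,300)),cv2.COLOR_RGB2BGR))
E
```

```text
20.8167 [0.50095368 0.1520686  0.24217332] [-1.79917515e+02 -8.88570412e-03 -8.71233680e+01] [ 3.84184104e+01  6.23800161e+00 -1.84736550e+01  6.07711333e-02
 -6.52264035e+01 -3.55672073e+01]
knob [ 0.5131 -0.0329  0.1045] phi 59.8 r 0.0425 s 0.62 [307.3 239. ]
stapler scene [258.8 209.2] 0.79 [[0.5136, 0.1487], [0.5669, 0.2362]]
stapler top [256.6 194.3] 0.57 [[0.513, 0.1493], [0.528, 0.1502]]
stapler wrist [236.  173.1] 0.67 [[0.5143, 0.1473], [0.5167, 0.1607]]
   [0.5137 0.1485 0.0666]
well scene [263.9 205.2] 0.97 [[0.5326, 0.1578], [0.5885, 0.2465]]
tray scene [197.3 190. ] 0.6 [[0.4234, 0.2939], [0.4646, 0.4011]]
tray top [165.2 214.3] 0.6 [[0.4532, 0.3728], [0.4639, 0.3896]]
   [0.4612 0.3881 0.0079]
scene 269.5 (244, 184, 38, 33) ((262.42510986328125, 199.07884216308594), (46.109962463378906, 11.346243858337402), 43.53120422363281)
top 11.0 (282, 186, 4, 12) ((283.5, 191.5), (3.0, 11.0), -0.0)
wrist 370.5 (224, 170, 29, 32) ((237.7921142578125, 184.93258666992188), (30.20612907409668, 24.959407806396484), 77.00537872314453)
```

The crank reads about 60° past one full turn, so it is at its stop. The stapler's underside is at z = 0.0666, so it is fully raised, at (0.514, 0.1485). I'll grasp it across.

Request:
{"api": "apply_moves", "payload": {
  "commands": [
    [[1.3,-0.35,-3],0,0],
    [[1.3,-0.35,-7],0,0],
    [[1.3,-0.35,-10.5],0,0],
    [[1.3,-0.35,-13],0,0],
    [[1.3,-0.35,-14.3],0,0],
    [[1.3,-0.35,-14.3],0,0.5],
    [[1.3,-0.35,-14.3],0,1],
    [[1.3,-0.35,-14.3],0,1],
    [[1.3,-0.35,-14.3],0,1],
    [[1.3,-0.35,-14.3],0,1],
    [[1.3,-0.35,-14.3],0,1],
    [[1.3,-0.35,-14.3],0,1]
  ]
}}

```text
clock: 22.47
tool_pos: [0.5135, 0.1488, 0.0995]
orientation: [-179.9, 0.0, -87.3]
force: [0.9, 0.7, -0.2]
opening: 0.0464
gripper_force: 0.0
```

Request:
{"api": "apply_moves", "payload": {
  "commands": [
    [[0,0,0],0,1],
    [[0,0,0],0,1],
    [[0,0,0],0,1],
    [[0,0,0],0,1],
    [[0,0,0],0,1],
    [[0,0,0],0,1]
  ]
}}

```text
clock: 22.97
tool_pos: [0.5135, 0.1487, 0.099]
orientation: [-180.0, 0.0, -87.3]
force: [0.7, -0.2, 1.9]
opening: 0.0288
gripper_force: 29.9
```

Request:
{"api": "apply_moves", "payload": {
  "commands": [
    [[0,0,1],0,1],
    [[0,0,2.5],0,1],
    [[0,0,4.5],0,1],
    [[0,0,7],0,1],
    [[0,0,9.5],0,1],
    [[0,1,11],0,1],
    [[0,3,11],-0.1,1],
    [[0,5,11],-0.2,1],
    [[-0.5,7,11],-0.3,1],
    [[-1,9,11],-0.4,1],
    [[-1.5,11,11],-0.5,1],
    [[-2,13,11],-0.6,1],
    [[-2.5,15,11],-0.7,1],
    [[-3,17,11],-0.8,1],
    [[-3.5,19,11],-0.9,1],
    [[-4,21,11],-1,1],
    [[-4.5,22.5,11],-1.1,1],
    [[-5,23.4,11],-1.2,1],
    [[-5.1,23.6,11],-1.3,1],
    [[-5.1,23.6,11],-1.4,1]
  ]
}}

```text
clock: 24.63
tool_pos: [0.4611, 0.3849, 0.2084]
orientation: [-179.9, -0.1, -167.8]
force: [0.4, 0.1, -2.7]
opening: 0.0287
gripper_force: 29.9
```

```bash
python3 - <<'E'
from h import *
import pickle
o=ctrl.get_obs(); print(o["clock"],o["tool_pos"],o["orientation"],o["opening"],o["gripper_force"])
P={n:ctrl.snapshot(n) for n in("scene","top")}
for n in P:
    r=ctrl.spot_point(P[n],"stapler")[:1]; print(n,r)
    if n=="scene": r1=r[0]["at"] if r else None
    for q in ctrl.spot_point(P[n],"tray")[:1]: print("tray",q,atz(P[n],q["at"],0))
c0=P["top"]
img=cv2.imread("pics/top.png")
g=cv2.cvtColor(img,cv2.COLOR_BGR2GRAY)[165:265,138:200]
_,m=cv2.threshold(g,0,255,cv2.THRESH_BINARY_INV+cv2.THRESH_OTSU)
c=max(cv2.findContours(m,0,2)[0],key=cv2.contourArea)
b=cv2.boxPoints(cv2.minAreaRect(c))+[138,165]
W=np.array([atz(c0,q,.012)[:2] for q in b]); print(W.round(3).tolist(),W.mean(0))
print([ (round(float(np.linalg.norm(W[i]-W[i-1])),3), round(float(np.degrees(np.arctan2(*(W[i]-W[i-1])[::-1]))),1)) for i in range(4)])
E
```

```text
24.6333 [0.46111701 0.38488253 0.20837542] [-1.79944618e+02 -1.02978520e-01 -1.67755106e+02] 0.028711218549652428 29.917617430910468
scene [{'at': [195.7, 132.3], 'score': 0.83}]
tray {'at': [197.6, 192.7], 'score': 0.57} [0.45960303 0.38709212 0.        ]
top [{'at': [150.1, 201.7], 'score': 0.81}]
tray {'at': [166.1, 209.9], 'score': 0.8} [0.47576143 0.38837333 0.        ]
[[0.547, 0.454], [0.563, 0.354], [0.373, 0.316], [0.358, 0.412]] [0.46015166 0.38396284]
[(0.193, 12.6), (0.101, -80.5), (0.194, -168.6), (0.097, 99.1)]
```

Request:
{"api": "apply_moves", "payload": {
  "commands": [
    [[0,0,-2],-0.03,1],
    [[0,0,-4.5],-0.03,1],
    [[0,0,-7],-0.03,1],
    [[0,0,-9.5],-0.03,1],
    [[0,0,-11.5],-0.03,1],
    [[0,0,-13],-0.03,1],
    [[0,0,-14],-0.03,1],
    [[0,0,-15],-0.03,1],
    [[0,0,-15.6],-0.03,1],
    [[0,0,-16.2],-0.03,1],
    [[0,0,-16.6],-0.03,1],
    [[0,0,-16.8],-0.03,1]
  ]
}}

```text
clock: 25.93
tool_pos: [0.4623, 0.3847, 0.0406]
orientation: [180.0, 0.0, -169.2]
force: [0.5, 0.1, -3.4]
opening: 0.0286
gripper_force: 29.9
```

Request:
{"api": "apply_moves", "payload": {
  "commands": [
    [[0,0,-0.1],0,1],
    [[0,0,-0.2],0,1],
    [[0,0,-0.3],0,1],
    [[0,0,-0.4],0,1],
    [[0,0,-0.4],0,1]
  ]
}}

```text
clock: 26.35
tool_pos: [0.4623, 0.3848, 0.0371]
orientation: [180.0, 0.0, -169.2]
force: [-0.6, 0.1, -2.9]
opening: 0.0288
gripper_force: 29.9
```

Request:
{"api": "apply_moves", "payload": {
  "commands": [
    [[0,0,-0.05],0,1],
    [[0,0,-0.1],0,1],
    [[0,0,-0.15],0,1],
    [[0,0,-0.2],0,1],
    [[0,0,-0.2],0,1]
  ]
}}

```text
clock: 26.77
tool_pos: [0.4624, 0.3848, 0.037]
orientation: [180.0, 0.1, -169.2]
force: [-5.3, -3.7, 16.4]
opening: 0.0287
gripper_force: 29.9
```

Firm contact with the floor, with a change of about +19 N in z. I'll ease up slightly, open and retreat.

Request:
{"api": "apply_moves", "payload": {
  "commands": [
    [[0,0,0.15],0,1],
    [[0,0,0.15],0,0.6],
    [[0,0,0.15],0,0.4],
    [[0,0,0.15],0,0],
    [[0,0,0.15],0,0],
    [[0,0,0.15],0,0],
    [[0,0,0.15],0,0],
    [[0,0,0.15],0,0],
    [[0,0,1],0,0],
    [[0,0,3],0,0],
    [[0,0,7],0,0],
    [[0,0,11],0,0],
    [[-2,-3,15],0,0],
    [[-4,-6,17],0,0],
    [[-5,-9,18],0,0],
    [[-5,-12,18],0,0],
    [[-5,-12,18],0,0]
  ]
}}

```text
clock: 28.18
tool_pos: [0.4109, 0.2607, 0.2172]
orientation: [179.9, 0.1, -169.3]
force: [-0.1, -0.4, -1.5]
opening: 0.0877
gripper_force: 0.0
```

```bash
python3 - <<'E'
from h import *
o=ctrl.get_obs(); print(o["clock"],o["tool_pos"],o["opening"])
P={n:ctrl.snapshot(n) for n in("scene","top")}
phi(P["scene"])
L=[];
for t in("stapler","tray","glue_stick"):
    L=[]
    for n in P:
        for r in ctrl.spot_point(P[n],t)[:1]: L.append(ray(P[n],r["at"])); print(t,n,np.round(r["at"]),round(r["score"],2),atz(P[n],r["at"],.005).round(3))
    if len(L)>1: print(tri(L).round(4))
a=P["scene"]["img"][130:280,120:370]; b=P["top"]["img"][140:290,110:360]
cv2.imwrite("pics/end.png",cv2.cvtColor(cv2.resize(np.vstack([a,b]),None,fx=2,fy=2),cv2.COLOR_RGB2BGR))
E
```

```text
28.1833 [0.41086357 0.2606941  0.21719385] 0.08768205085812174
knob [ 0.5142 -0.039   0.1049] phi 62.6 r 0.0484 s 0.59 [309.7 240.4]
stapler scene [199. 191.] 0.95 [0.463 0.386 0.005]
stapler top [282. 201.] 0.39 [0.511 0.083 0.005]
[0.4156 0.1072 0.1844]
tray scene [198. 192.] 0.73 [0.458 0.379 0.005]
tray top [318. 198.] 0.54 [ 0.523 -0.013  0.005]
[0.4014 0.0389 0.2288]
glue_stick scene [199. 235.] 0.64 [0.386 0.201 0.005]
glue_stick top [227. 248.] 0.57 [0.382 0.221 0.005]
[ 0.3881  0.2204 -0.0097]
```

View pics/end.png

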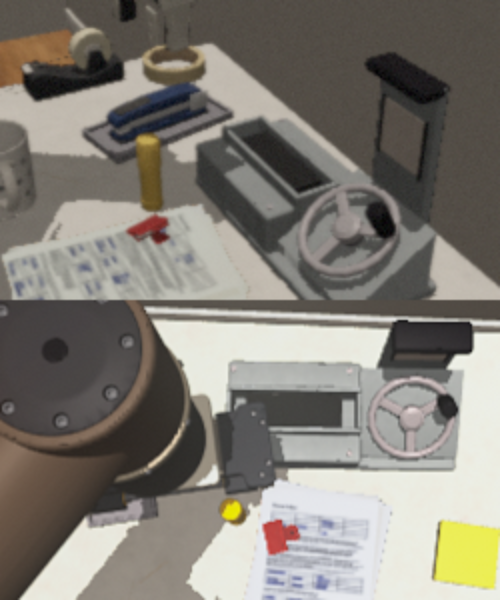

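The final view shows the stapler upright and lengthwise in the tray at (155,110), the glue stick undisturbed at (150,170), and the knob wound to about 60° at (382,218). The arm is clear, so I'm handing in.

```bash
python3 -c "
from plant import ctrl
print(ctrl.close_job())"
```

```text
the job is handed in; nothing more can be done
None
```

The wheel is wound to its stop, the stapler is upright along the tray and released, the glue stick is undisturbed, and the job is handed in at about 28 s of the 70 s; no verdict came back. The first 35° or so of winding was done by pushing a spoke, because the bar kept the upright gripper off the knob at the top.

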